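# Ink printing blocks, park them on upturned bowls, cover the pad

### The job

Take the cover off the ink pad and ink the round printing blocks one at a time, from the largest down to the smallest: set each flat on the middle of the sprung pad and press it straight down until the pad is fully down, then park it grip-up on the domed back of an upturned bowl, balanced level on the crown so that its wet face touches nothing else, before you take the next. When every block stands balanced by itself on a bowl of its own, put the cover back so that it lies level and centred on the pad. Leave the roller, jar, palette knife and paint tube where they are.

Things in the scene. Friction and masses are not known exactly. Their poses are not given: they have to be found in the camera images.
- block_70: Round wooden printing block: a disc 70 mm across, 10 mm thick (black printing face below, pale ply above), with a central upright cylindrical wooden grip 24 mm across and 26 mm tall; 36 mm tall in all, about 68 g. Origin: centre of the underside; z up through the grip. Starts upright on the table at the robot's left. Sizes are 70, 60, 50, 40 mm; one may be absent.
- block_60: Round wooden printing block: a disc 60 mm across, 10 mm thick (black printing face below, pale ply above), with a central upright cylindrical wooden grip 24 mm across and 26 mm tall; 36 mm tall in all, about 57 g. Origin: centre of the underside; z up through the grip. Starts upright on the table at the robot's left. Sizes are 70, 60, 50, 40 mm; one may be absent.
- block_50: Round wooden printing block: a disc 50 mm across, 10 mm thick (black printing face below, pale ply above), with a central upright cylindrical wooden grip 24 mm across and 26 mm tall; 36 mm tall in all, about 47 g. Origin: centre of the underside; z up through the grip. Starts upright on the table at the robot's left. Sizes are 70, 60, 50, 40 mm; one may be absent.
- block_40: Round wooden printing block: a disc 40 mm across, 10 mm thick (black printing face below, pale ply above), with a central upright cylindrical wooden grip 24 mm across and 26 mm tall; 36 mm tall in all, about 39 g. Origin: centre of the underside; z up through the grip. Starts upright on the table at the robot's left. Sizes are 70, 60, 50, 40 mm; one may be absent.
- bowl_1: White ceramic bowl, upside down on the table at the robot's right (one of four alike), loose, 0.4 kg: 93 mm across at the table, 50 mm tall. Sides upright to 25 mm, then a smooth dome (half-ellipsoid 45 mm in radius, 25 mm high; crown's radius of curvature 81 mm). Origin: centre of the mouth, on the table; z up; the crown is 50 mm above it.
- bowl_2: White ceramic bowl, upside down on the table at the robot's right (one of four alike), loose, 0.4 kg: 93 mm across at the table, 50 mm tall. Sides upright to 25 mm, then a smooth dome (half-ellipsoid 45 mm in radius, 25 mm high; crown's radius of curvature 81 mm). Origin: centre of the mouth, on the table; z up; the crown is 50 mm above it.
- bowl_3: White ceramic bowl, upside down on the table at the robot's right (one of four alike), loose, 0.4 kg: 93 mm across at the table, 50 mm tall. Sides upright to 25 mm, then a smooth dome (half-ellipsoid 45 mm in radius, 25 mm high; crown's radius of curvature 81 mm). Origin: centre of the mouth, on the table; z up; the crown is 50 mm above it.
- bowl_4: White ceramic bowl, upside down on the table at the robot's right (one of four alike), loose, 0.4 kg: 93 mm across at the table, 50 mm tall. Sides upright to 25 mm, then a smooth dome (half-ellipsoid 45 mm in radius, 25 mm high; crown's radius of curvature 81 mm). Origin: centre of the mouth, on the table; z up; the crown is 50 mm above it.
- cover: Round flat steel cover plate of the ink pad, 110 mm across and 5 mm thick, with a central black grip 20 mm across and 22 mm tall on top (27 mm in all), 130 g. Origin: centre of its underside; z up. It starts lying on the ink pad, hiding it. Free table to lay it aside: about 200 mm beyond the tray, straight ahead of the robot, or nearer where a gap is.
- ink_tray: Round dark steel tin, 116 mm across, 28 mm high, with the ink pad in it; loose on the table, 0.9 kg. Origin: centre of its underside; z up.
- pad_top (a point): Centre of the top face of the round blue ink pad (108 mm across) in the tin, level with the tin's rim; 28 mm above the table when the pad is up, 21 mm when fully down; it moves down with the pad.
- ink_pad (a joint): How far the sprung ink pad is pressed down: 0 up, 0.007 m fully down (a hard stop). It needs about 3 N to start and 8 N to be fully down, and springs back by itself. The weight of a block or of the cover does not press it down.
- brayer: A hand roller (black rubber roller 34 mm dia x 90 mm, brass frame, blue handle), lying about 150 mm long. Bystander: leave alone. Origin: on the table under the roller's middle; handle to its -x.
- water_jar: Glass jar with steel lid, 66 mm dia, 85 mm tall. Bystander: leave alone. Origin: centre of underside.
- palette_knife: Palette knife, dark wooden handle 100 mm, cranked steel blade 87 mm, lying on the table at the far side. Bystander: leave alone. Origin: on the table where handle and blade meet; blade to its +x.
- paint_tube: Aluminium paint tube with a blue band and a black cap, 90 mm long (cap extra) x 32 wide x 18 tall, lying beyond the ink pad. Bystander: leave alone. Origin: centre of underside; cap to its +x.
Not all that is in view belongs to the job. What is shaped like the cover but purple is not meant.

How it is judged (in metres and radians):
On the way, in this order (a step that is already met when the one before it is completed fails the run):
1. the 70 mm block lies flat on the ink pad and is pressed until the pad is down (height (world z) of block_70 between 0.018 and 0.0235 m and horizontal distance between block_70 and pad_top below 0.018 m and contact force between block_70 and ink_pad above 4 N and angle between block_70's own z axis and vertical below 0.12 rad), for 0.2 s.
2. the 70 mm block rests by itself, level, on the crown of a bowl (((horizontal distance between block_70 and bowl_1 below 0.018 m and contact force between block_70 and bowl_1 above 0.05 N) or (horizontal distance between block_70 and bowl_2 below 0.018 m and contact force between block_70 and bowl_2 above 0.05 N) or (horizontal distance between block_70 and bowl_3 below 0.018 m and contact force between block_70 and bowl_3 above 0.05 N) or (horizontal distance between block_70 and bowl_4 below 0.018 m and contact force between block_70 and bowl_4 above 0.05 N)) and height (world z) of block_70 above 0.044 m and angle between block_70's own z axis and vertical below 0.22 rad and linear speed of block_70 below 0.03 m/s and contact force between block_70 and the fingers below 0.02 N), for 0.3 s.
3. the 60 mm block lies flat on the ink pad and is pressed until the pad is down (height (world z) of block_60 between 0.018 and 0.0235 m and horizontal distance between block_60 and pad_top below 0.018 m and contact force between block_60 and ink_pad above 4 N and angle between block_60's own z axis and vertical below 0.12 rad), for 0.2 s.
4. the 60 mm block rests by itself, level, on the crown of a bowl (((horizontal distance between block_60 and bowl_1 below 0.018 m and contact force between block_60 and bowl_1 above 0.05 N) or (horizontal distance between block_60 and bowl_2 below 0.018 m and contact force between block_60 and bowl_2 above 0.05 N) or (horizontal distance between block_60 and bowl_3 below 0.018 m and contact force between block_60 and bowl_3 above 0.05 N) or (horizontal distance between block_60 and bowl_4 below 0.018 m and contact force between block_60 and bowl_4 above 0.05 N)) and height (world z) of block_60 above 0.044 m and angle between block_60's own z axis and vertical below 0.22 rad and linear speed of block_60 below 0.03 m/s and contact force between block_60 and the fingers below 0.02 N), for 0.3 s.
5. the 50 mm block lies flat on the ink pad and is pressed until the pad is down (height (world z) of block_50 between 0.018 and 0.0235 m and horizontal distance between block_50 and pad_top below 0.018 m and contact force between block_50 and ink_pad above 4 N and angle between block_50's own z axis and vertical below 0.12 rad), for 0.2 s.
6. the 50 mm block rests by itself, level, on the crown of a bowl (((horizontal distance between block_50 and bowl_1 below 0.018 m and contact force between block_50 and bowl_1 above 0.05 N) or (horizontal distance between block_50 and bowl_2 below 0.018 m and contact force between block_50 and bowl_2 above 0.05 N) or (horizontal distance between block_50 and bowl_3 below 0.018 m and contact force between block_50 and bowl_3 above 0.05 N) or (horizontal distance between block_50 and bowl_4 below 0.018 m and contact force between block_50 and bowl_4 above 0.05 N)) and height (world z) of block_50 above 0.044 m and angle between block_50's own z axis and vertical below 0.22 rad and linear speed of block_50 below 0.03 m/s and contact force between block_50 and the fingers below 0.02 N), for 0.3 s.
7. the 40 mm block lies flat on the ink pad and is pressed until the pad is down (height (world z) of block_40 between 0.018 and 0.0235 m and horizontal distance between block_40 and pad_top below 0.018 m and contact force between block_40 and ink_pad above 4 N and angle between block_40's own z axis and vertical below 0.12 rad), for 0.2 s.
8. the 40 mm block rests by itself, level, on the crown of a bowl (((horizontal distance between block_40 and bowl_1 below 0.018 m and contact force between block_40 and bowl_1 above 0.05 N) or (horizontal distance between block_40 and bowl_2 below 0.018 m and contact force between block_40 and bowl_2 above 0.05 N) or (horizontal distance between block_40 and bowl_3 below 0.018 m and contact force between block_40 and bowl_3 above 0.05 N) or (horizontal distance between block_40 and bowl_4 below 0.018 m and contact force between block_40 and bowl_4 above 0.05 N)) and height (world z) of block_40 above 0.044 m and angle between block_40's own z axis and vertical below 0.22 rad and linear speed of block_40 below 0.03 m/s and contact force between block_40 and the fingers below 0.02 N), for 0.3 s.
At the end, for the whole second after the job is handed in: Every block present rests on a bowl's dome, within 18 mm of its centre, tilted less than 0.22 rad (12 degrees), at rest (under 0.03 m/s) and let go; all bowls still stand mouth-down (tilt under 0.08 rad); the cover lies on the pad, within 12 mm of its centre, tilted less than 0.06 rad and at rest (all of step 2 and all of step 4 and all of step 6 and all of step 8 and horizontal distance between cover and pad_top below 0.012 m and z of cover in the frame of pad_top between -0.003 and 0.003 m and angle between cover's own z axis and vertical below 0.06 rad and linear speed of cover below 0.03 m/s and angle between each of bowl_1, bowl_2, bowl_3, bowl_4's own z axis and vertical below 0.08 rad); the robot touches nothing.
It fails at once if the brayer is moved more than 40 mm (distance of brayer from where it was at the start of the episode above 0.04 m).
It fails at once if the water jar is moved more than 40 mm (distance of water_jar from where it was at the start of the episode above 0.04 m).
It fails at once if the palette knife is moved more than 40 mm (distance of palette_knife from where it was at the start of the episode above 0.04 m).
It fails at once if the paint tube is moved more than 40 mm (distance of paint_tube from where it was at the start of the episode above 0.04 m).
Of block_70, block_60, block_50, block_40 only 3 to 4 are there at a start; the rules pass over those that are not, and their reading is None.
At some moment in a run one of ink_tray may be knocked a few centimetres aside while the robot is not near it.
Once in a run the grip may slacken for a moment while it holds something.
It also fails if it takes over 210 s, if anything falls off the work surface, if the arm or the gripper's body presses on something with over 40 N, if the wrist force passes 120 N, or if a joint passes its speed limit or range.

### The arm

A 7-joint arm with a two-finger parallel gripper is mounted at the origin on the work surface. World frame = base frame: x ahead of the robot, y to its left, z up, the work surface at z = 0. Lengths are in mm, angles in rad, forces in N, time in s.
With the tool pointing down it reaches from about 400 to 900 mm from the base axis. Payload 5.6 kg.
Tool frame: the origin (TCP) lies midway between the tips of the shut fingers; the grasp point (between the pads) lies 19 mm behind it; z points along the fingers, y is the line along which they close (so a half turn about z gives the same grasp; the last joint's range is limited). The gripper opens to 92 mm and grips with 3 to 60 N. Pads are 20 mm wide; open, the fingers measure 128 mm over their backs; the gripper's body (75 mm by 189 mm) begins 69 mm behind the grasp point.
Start: joints at [1.27, 0.468, -0.012, 1.603, 0.006, 1.071, -0.056], TCP at [165.676, -628.539, 183.692] pointing down, gripper open.
Joint ranges: [-2.53, 2.53], [-0.31, 2.02], [-1.57, 1.55], [0.28, 2.44], [-1.29, 4.43], [0.15, 1.84], [-2.92, 2.92]. Speed limits (rad/s): [2.57, 2.57, 3.14, 3.14, 3.14, 3.14, 3.14].

### API

Orientations are given as a rotation vector (axis times angle).
In Python, from cell import robot, grip, kin, viewer gives the robot as it stands. Calls block until the motion is done:
- robot.movep(position, orientation): joint-space move of the TCP to a pose.
- robot.servo_line(position, feed=150, rotation=None): straight line of the TCP; rotation=None keeps the orientation; feed is the mean speed in mm/s.
- robot.goto_joints(angles): joint-space move.
- grip(opening, newtons=None): opening from 0.0 (shut) to 1.0 (fully open); newtons is the grip in N (None keeps the last); returns when the fingers have stopped.
- robot.hold(seconds).
- kin.ik(position, orientation): joint angles nearest the present ones, or None.
- robot.observe(): the state.
- viewer.read_camera(name): name is "scene" or "top" or "wrist"; returns the picture (384x512x3 uint8, red, green, blue); there is no depth.
- viewer.camera_info(name): a dict with "camera_matrix" (3x3 intrinsics, pixels), "R" (3x3) and "t" (3): a world point X has camera coordinates R X + t. Camera axes: x right, y down, z forward; pixel columns grow to the right and rows downward; lengths in mm; the calibration is good to about 2 mm. A picture is of the moment at which its call begins: read the wrist's pose just before it. camera_info takes no time and is no camera call; for the wrist camera it gives the pose at the moment of the call.
A pose or a line that the arm cannot do raises robot.IKError and nothing moves.
- robot.job_done(): hands the job in; it is judged then, once.
Trained networks look in the newest picture that a camera, given by its name, has taken for a name from the list of things; names that differ only in an ending like _2 or _b are one class to them, and where a whole thing is asked for, a point or a joint stands for the part that bears it (a point fixed in the world has none). Each returns a list of dicts, best first, with "confidence" (0 to 1); they miss things now and then, are a little off and sometimes report something else, mostly with a low value. They report only what shows in the picture. A call takes as long as a camera call. They do not tell look-alikes from the thing itself.
- viewer.silhouettes(name, camera): "mask" (384x512 bool, what is visible of it).
- viewer.pinpoint(name, camera): "at" ([x, y, z] in mm, in the coordinates of the camera as it stood for that picture, good to about 4 mm: a listed point, or the origin of a listed thing).
The state is a dict: "t": time; "joints": joint angles; "joint_velocities": joint speeds; "joint_torque": joint torques, N m; "tcp_pos": TCP position; "tcp_rot": TCP orientation; "contact_force": force on the tool from outside, world axes, zero at the start; "wrist_torque": the same for the moment, N m; "grip_width": opening from 0.0 (shut) to 1.0 (fully open); "grip_force": force on a finger pad.
Only numpy, scipy, OpenCV 4.12 (cv2) and the standard library are available. Lean on these libraries where they do the work, as an engineer would, in place of code of your own. Each camera call takes 0.05 s, during which the arm holds its last target. There are 200 camera calls.

## Working session

There is one attempt and no reset: what is moved stays moved. The work goes in short steps, each a Python script; the robot and the scene stay as the last script left them, time stands still between calls to the robot, and variables do not carry over. Pictures are saved under pics/ and viewed, at most 14 in all, crops included, and the job is handed in when it is done.

```bash
ls; mkdir -p pics; cat > h.py <<'E'
import numpy as np, cv2
from cell import robot, grip, kin, viewer
def pic(cam, fn=None):
    im=viewer.read_camera(cam); ci=viewer.camera_info(cam)
    if fn: cv2.imwrite('pics/'+fn, cv2.cvtColor(im,cv2.COLOR_RGB2BGR))
    return im,ci
def pin(name,cam,ci):
    R,t=np.array(ci['R']),np.array(ci['t'])
    return [(round(d['confidence'],2),np.round(R.T@(np.array(d['at'])-t),1)) for d in viewer.pinpoint(name,cam)]
def proj(X,ci):
    p=np.array(ci['camera_matrix'])@(np.array(ci['R'])@np.array(X,float)+np.array(ci['t'])); return p[:2]/p[2]
def ray(uv,z,ci):
    K,R,t=[np.array(ci[k]) for k in('camera_matrix','R','t')]
    d=R.T@np.linalg.inv(K)@np.array([uv[0],uv[1],1.]); c=-R.T@t
    return c+d*(z-c[2])/d[2]
E
cat > a.py <<'E'
from h import *
for cam in('top','scene'):
    im,ci=pic(cam,cam+'0.png')
    print(cam,np.array(ci['R']).round(2).tolist(),np.array(ci['t']).round())
    for n in('block_70','bowl_1','cover','ink_tray','brayer','water_jar','palette_knife','paint_tube'):
        print(n,[(c,p.tolist(),proj(p,ci).round().tolist()) for c,p in pin(n,cam,ci)])
print(robot.observe())
E
python3 a.py; python3 -c "
import cv2
a=cv2.imread('pics/top0.png');cv2.imwrite('pics/top0b.png',cv2.resize(a,(800,600),interpolation=2))"
```

```text
pics
top [[0.01, -1.0, -0.0], [-0.98, -0.01, -0.22], [0.22, 0.0, -0.98]] [ -10.  547. 1034.]
block_70 [(0.88, [551.9, 326.4, -3.3], [140.0, 191.0]), (0.74, [597.8, 224.7, -3.1], [175.0, 176.0]), (0.58, [425.8, 201.6, 1.7], [180.0, 233.0])]
bowl_1 [(0.89, [458.1, -189.2, -2.0], [314.0, 223.0]), (0.83, [430.6, -342.2, 3.5], [367.0, 232.0]), (0.8, [616.7, -183.8, 2.4], [311.0, 170.0]), (0.64, [603.1, -331.6, 1.8], [360.0, 175.0])]
cover [(0.65, [268.3, -221.7, 0.7], [327.0, 290.0]), (0.62, [483.7, -7.6, 28.9], [252.0, 212.0]), (0.6, [777.5, 10.7, -2.6], [247.0, 120.0]), (0.3, [599.3, 223.7, 0.1], [175.0, 175.0])]
ink_tray []
brayer [(0.82, [741.1, 267.9, -0.7], [163.0, 131.0])]
water_jar [(0.97, [780.6, 139.2, -0.3], [205.0, 119.0])]
palette_knife [(0.57, [732.4, -283.9, -3.9], [342.0, 135.0])]
paint_tube [(0.68, [787.6, -109.3, -1.8], [285.0, 117.0])]
scene [[-0.75, 0.66, 0.02], [0.36, 0.42, -0.83], [-0.56, -0.62, -0.55]] [ 414. -141. 1139.]
block_70 [(0.8, [430.4, 203.6, -4.8], [357.0, 235.0]), (0.76, [549.6, 331.7, -0.1], [379.0, 297.0]), (0.57, [595.6, 230.8, -2.6], [319.0, 278.0])]
[... 742 characters left out ...]
ray([ 1.2699772 ,  0.46750378, -0.01158577,  1.60269485,  0.00599621,
        1.07141738, -0.05633737]), 'joint_velocities': array([-0.00098631, -0.00251541,  0.00037376,  0.0010018 ,  0.00110287,
        0.00126807,  0.0011184 ]), 'joint_torque': array([-2.29384368e-04, -5.20407915e+01, -1.27251452e-02, -2.44059581e+01,
       -5.67115343e-02,  1.11951196e-02, -2.57114044e-05]), 'tcp_pos': array([ 165.68216935, -628.53418009,  183.69203848]), 'tcp_rot': array([ 3.11553206e+00,  4.03666178e-01, -6.29277531e-05]), 'contact_force': array([ 0.1065534 , -0.48523788, -0.90078531]), 'wrist_torque': array([-0.03184479,  0.06093349,  0.02236179]), 'grip_force': 0.0, 'grip_width': 0.9986926499120022}
```

View pics/top0b.png

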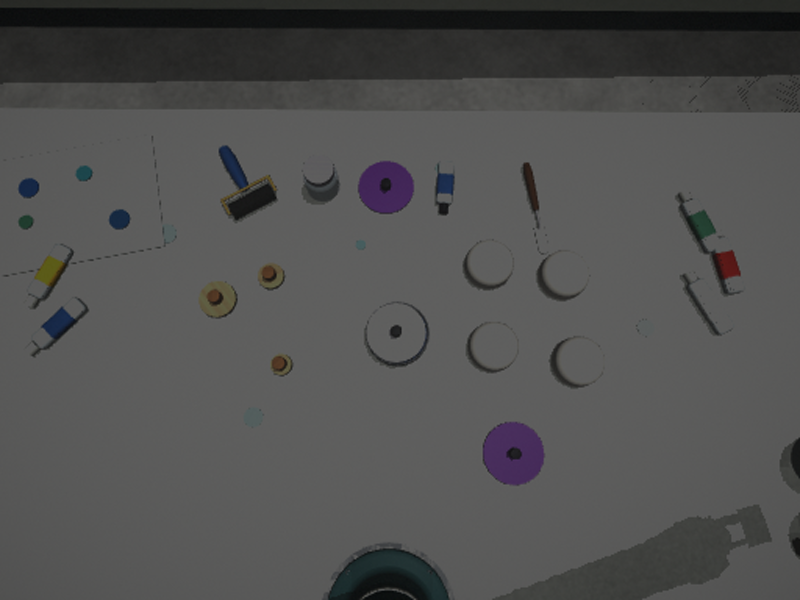

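View pics/scene0.png

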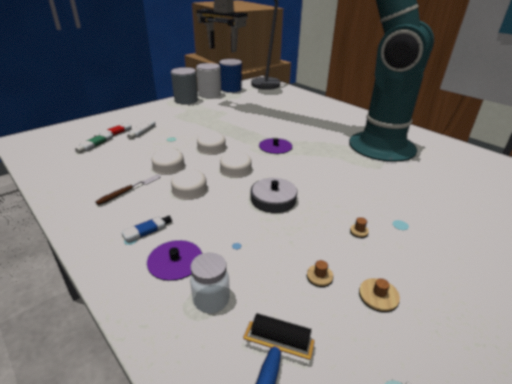

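The blocks present (800×600 top picture) are at about (217,299), (271,275) and (281,364). Their widths of about 37, 27 and 21 px at ~0.54 px/mm match the 70, 50 and 40 mm blocks, so block_60 is absent.

Three things are cover-shaped: purple at (386,187), purple at (514,453), and steel at (396,331) lying on the tin. The steel one fits the description. I'll confirm it with the wrist camera.

```bash
cat >> h.py <<'E'
from scipy.spatial.transform import Rotation as Ro
def ori(yaw=np.pi/2): return (Ro.from_euler('z',yaw)*Ro.from_euler('x',np.pi)).as_rotvec()
def st(): 
    o=robot.observe(); return dict(t=round(o['t'],1),p=o['tcp_pos'].round(1),F=o['contact_force'].round(1),w=round(o['grip_width']*92,1),gf=round(o['grip_force'],1))
E
cat > b.py <<'E'
from h import *
robot.movep([420,-8,260],ori())
im,ci=pic('wrist','w0.png')
print(ci['camera_matrix'],np.array(ci['R']).round(2).tolist(),np.array(ci['t']).round(),'campos',(-np.array(ci['R']).T@np.array(ci['t'])).round())
for n in('cover','ink_tray','pad_top'): print(n,[(c,p,proj(p,ci).round()) for c,p in pin(n,'wrist',ci)])
print(st(), robot.observe()['joints'].round(2))
E
python3 b.py
```

```text
[[305.60558076   0.         253.98430858]
 [  0.         305.60558076 190.88155742]
 [  0.           0.           1.        ]] [[1.0, -0.0, -0.0], [-0.0, -0.96, 0.27], [-0.0, -0.27, -0.96]] [-418.  -60.  462.] campos [419.  67. 461.]
cover [(0.9, array([774.3,  13.2,  -0. ]), array([492., 142.])), (0.81, array([483.8, -13.1,  28.1]), array([300., 163.])), (0.58, array([ 271.5, -223.5,    2.3]), array([168., 283.]))]
ink_tray []
pad_top []
{'t': 3.5, 'p': array([420.1,  -8.4, 259.9]), 'F': array([-0.2,  0.2,  0.2]), 'w': 92.2, 'gf': 0.0} [ 0.76  0.04 -0.82  1.99  0.03  1.12 -0.08]
```

View pics/w0.png

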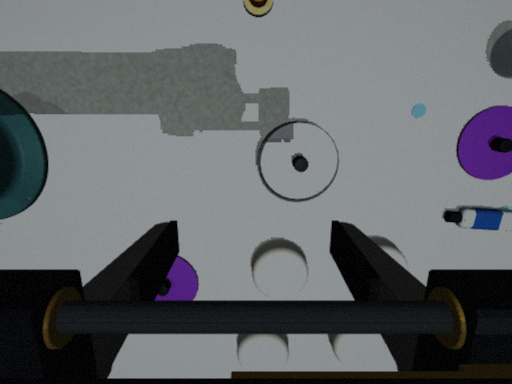

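The crop confirms the steel plate with the black knob at (300,163), seated on the dark tin, as the cover. The purple plates at (490,142) and (170,283) lie directly on the table and are look-alikes.

```bash
cat >> h.py <<'E'
from scipy.optimize import minimize
S={'bowl_1':[(46.5,0),(46,25),(42,34.5),(33,42),(18,48)],'cover':[(55,0),(55,5),(10,5),(10,27)],'ink_tray':[(58,0),(58,28)],'pad_top':[(54,0)]}
for d in(70,50,40): S['block_%d'%d]=[(d/2,0),(d/2,10),(12,36)]
def fit(name,g,cam,ci,tol=60):
    """x,y of the thing (origin height g[2]) by matching its projected outline to the mask"""
    a=np.linspace(0,2*np.pi,48)
    P=np.vstack([np.c_[r*np.cos(a),r*np.sin(a),0*a+z] for r,z in S[name]])
    K,R,t=[np.array(ci[k]) for k in('camera_matrix','R','t')]
    uv0=proj(g,ci); best=None
    for d in viewer.silhouettes(name,cam):
        m=d['mask']; v,u=np.nonzero(m)
        e=np.hypot(u.mean()-uv0[0],v.mean()-uv0[1])
        if e<tol and (best is None or e<best[0]): best=(e,m,d['confidence'])
    if best is None: return None
    m=cv2.resize(best[1].astype(np.uint8),None,fx=4,fy=4,interpolation=cv2.INTER_NEAREST)
    def cost(xy):
        c=(P+[xy[0],xy[1],g[2]])@R.T+t; q=c@K.T; q=(q[:,:2]/q[:,2:]+.5)*4
        h=cv2.convexHull(np.float32(q)).reshape(-1,2)
        h=cv2.fillConvexPoly(np.zeros_like(m),np.int32(np.round(h*16)),1,shift=4)
        return 1-(h&m).sum()/max(1,(h|m).sum())
    r=minimize(cost,g[:2],method='Nelder-Mead',options=dict(initial_simplex=[[g[0],g[1]],[g[0]+8,g[1]],[g[0],g[1]+8]],xatol=.1,fatol=1e-4))
    return r.x.round(1),round(1-r.fun,3),round(best[2],2)
def look(name,g,z=260,fn=None):
    robot.movep([g[0],g[1],z],ori()); robot.hold(.3)
    im,ci=pic('wrist',fn); return fit(name,g,'wrist',ci), [x for x in pin(name,'wrist',ci) if np.hypot(*(x[1]-g)[:2])<60]
E
cat > c.py <<'E'
from h import *
print(look('cover',[483,-9,28],fn='w1.png'), fit('ink_tray',[483,-9,0],'wrist',viewer.camera_info('wrist')))
for n,g in (('block_70',[551,329,0]),('block_50',[597,228,0]),('block_40',[428,202,0]),('bowl_1',[618,-185,0]),('bowl_1',[602,-329,0]),('bowl_1',[431,-341,0]),('bowl_1',[460,-190,0])):
    print(n,look(n,g))
_,ci=pic('top')
for n,g in (('cover',[483,-9,28]),('block_70',[551,329,0]),('block_50',[597,228,0]),('block_40',[428,202,0]),('bowl_1',[618,-185,0]),('bowl_1',[602,-329,0]),('bowl_1',[431,-341,0]),('bowl_1',[460,-190,0])):
    print('top',n,fit(n,g,'top',ci,20))
print(st())
E
python3 c.py
```

```text
((array([481.2,  -9.8]), np.float64(0.981), 0.65), [(0.72, array([482. , -14.7,  26.4]))]) (array([479.7, -13.3]), np.float64(0.073), 0.7)
block_70 ((array([546. , 329.1]), np.float64(0.931), 0.88), [(0.84, array([547.6, 328. ,   1.9]))])
block_50 ((array([591.6, 229.4]), np.float64(0.961), 0.86), [(0.72, array([594.7, 227.6,  -0.9]))])
block_40 ((array([423.1, 203.1]), np.float64(0.918), 0.76), [(0.88, array([425.5, 204.6,  -2.4]))])
bowl_1 ((array([ 615.1, -185.5]), np.float64(0.969), 0.69), [(0.85, array([ 617. , -185.6,   -1.7]))])
bowl_1 ((array([ 595.7, -326.2]), np.float64(0.975), 0.56), [(0.6, array([ 594. , -328.5,   -0.9]))])
bowl_1 ((array([ 431.2, -343.9]), np.float64(0.96), 0.78), [(0.58, array([ 429.6, -344.9,   -2.6]))])
bowl_1 ((array([ 458.1, -188.6]), np.float64(0.966), 0.8), [(0.75, array([ 459.4, -190.6,    2.5]))])
top cover (array([483.8, -10.6]), np.float64(0.968), 0.73)
top block_70 (array([550.5, 329.1]), np.float64(0.937), 0.91)
top block_50 (array([595.4, 228.7]), np.float64(0.937), 0.64)
top block_40 (array([426.2, 201.9]), np.float64(0.923), 0.62)
top bowl_1 (array([ 618. , -186.1]), np.float64(0.952), 0.67)
top bowl_1 None
top bowl_1 None
top bowl_1 (array([ 460., -190.]), np.float64(0.94), 0.62)
{'t': 14.1, 'p': array([ 460., -190.,  260.]), 'F': array([-0.6, -0.8, -0.2]), 'w': 91.9, 'gf': 0.0}
```

```bash
cat >> h.py <<'E'
def pick(x,y,z,N=40,open_=.5,up=150,yaw=np.pi/2):
    robot.movep([x,y,up],ori(yaw)); grip(open_); robot.servo_line([x,y,z],feed=80); print('pre',st())
    grip(0.0,N); print('grip',st()); robot.servo_line([x,y,z+60],feed=60); robot.servo_line([x,y,max(up,z+60)]); print('up',st())
def down(x,y,z0,zmin,F,step=1.0):
    """lower from z0 until the upward force has risen by F"""
    robot.servo_line([x,y,z0],feed=80); robot.hold(.3); f0=robot.observe()['contact_force'][2]; z=z0
    while z>zmin:
        z-=step; robot.servo_line([x,y,z],feed=20); f=robot.observe()['contact_force'][2]-f0
        if abs(f)>F: break
    print('down z=%.1f dF=%.1f'%(z,f),st()); return z
E
cat > d.py <<'E'
from h import *
pick(482.5,-10.5,35.5)
robot.movep([640,10,150],ori())
z=down(640,10,14,5,2)
grip(.5); robot.hold(.2); robot.servo_line([640,10,60]); 
print('cover',look('cover',[640,10,0]))
print('pad',look('ink_tray',[483,-10,0],fn='w2.png'), fit('pad_top',[483,-10,28],'wrist',viewer.camera_info('wrist')),st())
_,ci=pic('top')
print('top',fit('cover',[640,10,0],'top',ci,20),fit('pad_top',[483,-10,28],'top',ci,20),fit('ink_tray',[483,-10,0],'top',ci,20))
E
python3 d.py
```

```text
pre {'t': 17.4, 'p': array([482.9, -10.5,  35.9]), 'F': array([ 0.9,  1. , -0.9]), 'w': 45.9, 'gf': 0.0}
grip {'t': 18.1, 'p': array([482.5, -10.5,  35.5]), 'F': array([ 0.9, -0.1, -0.5]), 'w': 0.3, 'gf': 0.0}
up {'t': 19.8, 'p': array([482.2, -10.9, 149.6]), 'F': array([-0.5, -0.4, -0.8]), 'w': 0.3, 'gf': 0.0}
down z=5.0 dF=-0.1 {'t': 24.9, 'p': array([639.9,  10. ,   4.9]), 'F': array([ 0.3,  0.1, -0.4]), 'w': 0.4, 'gf': 0.0}
cover (None, [])
pad ((array([478.1, -16.6]), np.float64(0.064), 0.91), []) None {'t': 28.8, 'p': array([483.2,  -9.7, 259.9]), 'F': array([-0.2, -0.2, -0.1]), 'w': 45.8, 'gf': 0.0}
top None None None
```

View pics/w2.png

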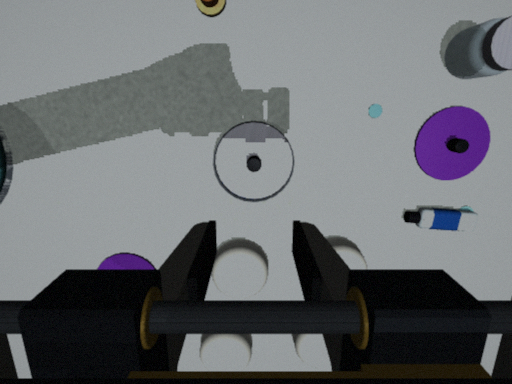

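```bash
cat > e.py <<'E'
from h import *
grip(0.0); robot.movep([483,-10,130],ori()); robot.hold(.3)
o=robot.observe(); print(o['tcp_pos'],o['tcp_rot'],ori(),o['grip_width'])
im,ci=pic('wrist','w3.png')
print('tcp',proj(o['tcp_pos'],ci),'knob',proj([483,-10,55],ci), pin('cover','wrist',ci))
im,ci=pic('scene'); c=proj([483,-10,60],ci); print(c)
x,y=int(c[0])-60,int(c[1])-70
cv2.imwrite('pics/s1.png',cv2.resize(cv2.cvtColor(im[y:y+100,x:x+120],cv2.COLOR_RGB2BGR),(720,600),interpolation=2))
E
python3 e.py
```

```text
[483.98587651 -10.28929037 131.25905787] [2.22048515e+00 2.21908802e+00 1.81398312e-03] [2.22144147e+00 2.22144147e+00 1.36024059e-16] 0.0025755630965795056
tcp [256.45701992 217.78031579] knob [254.67216502 188.60156803] [(0.67, array([483. , -16.1,  28.6])), (0.56, array([ 269.6, -224. ,    2.2]))]
[274.73436471 178.96694205]
```

View pics/w3.png

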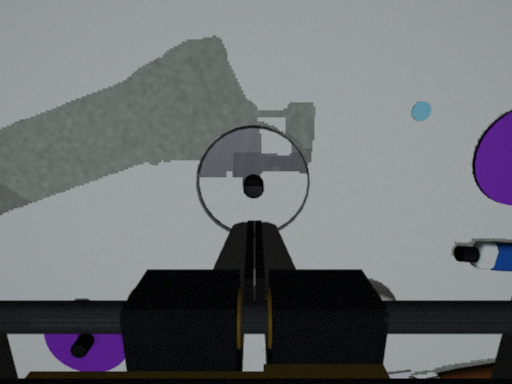

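View pics/s1.png

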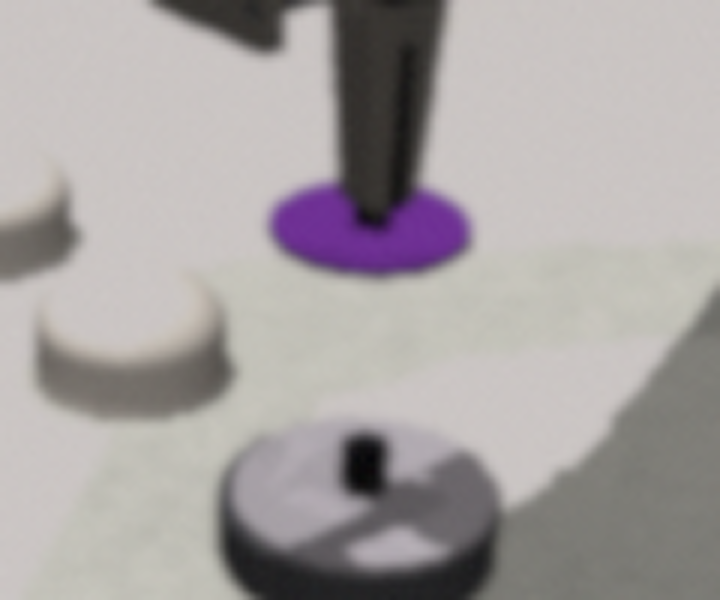

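```bash
cat > e.py <<'E'
from h import *
grip(0.5); robot.servo_line([483,-10,35.5],feed=80); robot.hold(.5)
print(st()); im,ci=pic('wrist'); 
for w in(.35,.28,.24,.22,.20,.15): grip(w,20); robot.hold(.2); print(w,st())
im2,_=pic('wrist')
cv2.imwrite('pics/w4.png',cv2.cvtColor(np.hstack([im[150:350,150:360],im2[150:350,150:360]]).repeat(2,0).repeat(2,1)[:, :800],cv2.COLOR_RGB2BGR))
E
python3 e.py
```

```text
{'t': 33.5, 'p': array([483. , -10. ,  35.5]), 'F': array([-0.3, -0.1, -0.7]), 'w': 46.0, 'gf': 0.0}
0.35 {'t': 34.1, 'p': array([483. , -10. ,  35.5]), 'F': array([-0.1,  0. ,  0.3]), 'w': 32.3, 'gf': 0.0}
0.28 {'t': 34.6, 'p': array([483. , -10. ,  35.5]), 'F': array([0.4, 0.3, 0.2]), 'w': 25.7, 'gf': 0.0}
0.24 {'t': 35.1, 'p': array([483. , -10. ,  35.5]), 'F': array([ 0.3, -1.7, -0.2]), 'w': 22.0, 'gf': 0.0}
0.22 {'t': 35.5, 'p': array([483. , -10. ,  35.5]), 'F': array([ 0.4, -0.5, -0.3]), 'w': 20.2, 'gf': 0.0}
0.2 {'t': 36.0, 'p': array([483. , -10. ,  35.5]), 'F': array([ 0.3,  0.6, -0.6]), 'w': 18.2, 'gf': 0.0}
0.15 {'t': 36.5, 'p': array([483. , -10. ,  35.5]), 'F': array([0. , 0.5, 0.3]), 'w': 13.7, 'gf': 0.0}
```

View pics/w4.png

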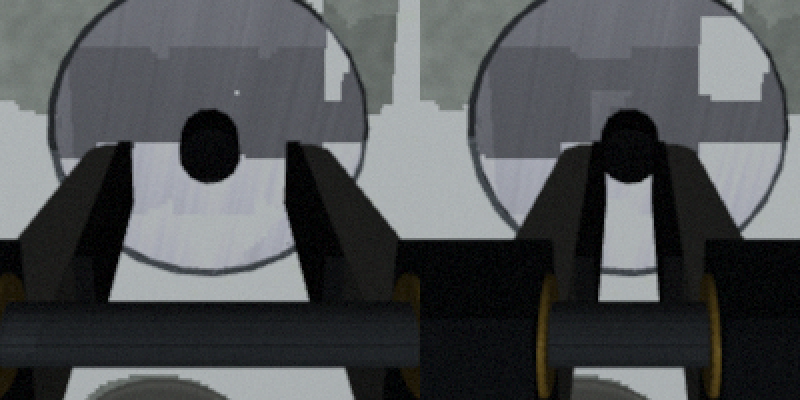

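```bash
cat > e.py <<'E'
from h import *
ci=viewer.camera_info('scene')
for p in([484,-10.3,131],[484,-10.3,151],[484,-25,131],[484,0,131],[484,-20,131]): print(p,(proj(p,ci)-[214,108])*6)
ci=viewer.camera_info('wrist'); o=robot.observe(); p=o['tcp_pos']
for d in([0,0,0],[0,10,0],[0,10,10],[0,10,20],[0,0,20],[0,0,19]): print(d,proj(p+d,ci))
grip(.5); robot.servo_line([483,-10,100])
robot.movep([560,90,20],ori()); robot.servo_line([560,90,1.5],feed=20); robot.hold(.3)
grip(0); im,_=pic('scene'); ci=viewer.camera_info('scene'); c=proj([560,90,0],ci); x,y=(c-[50,70]).astype(int)
print(st(),(c-[x,y])*6); cv2.imwrite('pics/s2.png',cv2.resize(cv2.cvtColor(im[y:y+100,x:x+100],cv2.COLOR_RGB2BGR),(600,600),interpolation=2))
E
python3 e.py
```

```text
[484, -10.3, 131] [370.86242673 269.25101744]
[484, -10.3, 151] [373.48579138 222.18911304]
[484, -25, 131] [344.33493921 255.65782545]
[484, 0, 131] [389.81035729 278.96029947]
[484, -20, 131] [353.2910054  260.24708506]
[0, 0, 0] [256.08578135 217.67382169]
[0, 10, 0] [256.12876291 204.0637713 ]
[0, 10, 10] [256.22140454 208.79244572]
[0, 10, 20] [256.32335566 213.9963014 ]
[0, 0, 20] [256.27341245 228.81708246]
[0, 0, 19] [256.26315207 228.20772721]
{'t': 40.6, 'p': array([560. ,  90. ,   1.5]), 'F': array([ 0.1, -0.5, -0.3]), 'w': 0.6, 'gf': 0.0} [300.44226989 421.27610899]
```

View pics/s2.png

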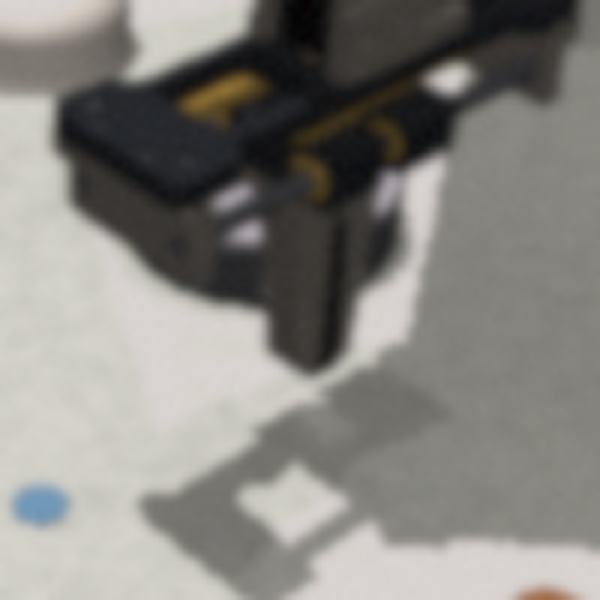

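The picture shows the fingertips at crop (310,375), though the reported TCP projects to (300,421). The real tips are therefore about 20 mm above the reported TCP, and both grasp attempts closed above the knob. I'll measure the offset by touching the table.

```bash
cat > e.py <<'E'
from h import *
print(down(560,90,1,-28,3))
robot.servo_line([560,90,20])
E
python3 e.py
```

```text
down z=-28.0 dF=0.7 {'t': 48.4, 'p': array([559.9,  90. , -28.1]), 'F': array([-0.3, -0.4,  0.6]), 'w': 0.3, 'gf': 0.0}
-28.0
```

```bash
cat > e.py <<'E'
from h import *
print(down(560,90,-27,-60,3))
robot.servo_line([560,90,20])
E
python3 e.py
```

```text
down z=-31.0 dF=3.9 {'t': 50.9, 'p': array([560.1,  90. , -30.4]), 'F': array([-1.9, -1. ,  4.9]), 'w': 0.6, 'gf': 2.5}
-31.0
```

The table is felt at a reported z of about −30.3, so the tips are 30 mm higher than reported. I'll apply that offset and retry the cover.

```bash
cat >> h.py <<'E'
TZ=-30.
def at(x,y,z): return [x,y,z+TZ]      # z = height of the real finger tips
def pick(x,y,z,N=40,open_=.5,up=150):
    robot.movep(at(x,y,up),ori()); grip(open_); robot.servo_line(at(x,y,z),feed=100); robot.hold(.2)
    print('pre',st()); grip(0.0,N); print('grip',st()); robot.servo_line(at(x,y,z+40),feed=60); print('up',st())
def down(x,y,z0,zmin,F,step=1.0,feed=20):
    robot.servo_line(at(x,y,z0),feed=100); robot.hold(.2); f0=robot.observe()['contact_force'][2]; z=z0; f=0
    while z>zmin and f<F:
        z-=step; robot.servo_line(at(x,y,z),feed=feed); f=robot.observe()['contact_force'][2]-f0
    print('down z=%.1f dF=%.1f'%(z,f),st()); return z
E
cat > d.py <<'E'
from h import *
pick(482.5,-10.5,36)
if st()['w']<10: raise SystemExit
robot.movep(at(640,10,100),ori())
z=down(640,10,13,5,2)
grip(.5); robot.servo_line(at(640,10,60)); 
print('cover',look('cover',[640,10,0],230))
print('pad',look('ink_tray',[483,-10,0],230,fn='w5.png'), fit('pad_top',[483,-10,28],'wrist',viewer.camera_info('wrist')),st())
_,ci=pic('top')
print('top',fit('cover',[640,10,0],'top',ci,20),fit('pad_top',[483,-10,28],'top',ci,20),fit('ink_tray',[483,-10,0],'top',ci,20))
E
python3 d.py
```

```text
pre {'t': 54.4, 'p': array([482.9, -10.6,   6.4]), 'F': array([-0.6,  0.3,  1.5]), 'w': 46.2, 'gf': 0.0}
grip {'t': 54.9, 'p': array([482.6, -10.5,   6. ]), 'F': array([ 0. , -0.1,  0.5]), 'w': 18.5, 'gf': 40.0}
up {'t': 55.7, 'p': array([482.3, -10.7,  45.9]), 'F': array([-0.2, -0.6, -1.9]), 'w': 18.7, 'gf': 40.0}
down z=7.0 dF=8.6 {'t': 59.1, 'p': array([640.2,  10. , -21.9]), 'F': array([-2.5, -0.5,  7.4]), 'w': 18.9, 'gf': 40.0}
cover ((array([637.8,  10.9]), np.float64(0.966), 0.67), [(0.76, array([639.7,   8.5,   1.6]))])
pad ((array([499.4, -48.6]), np.float64(0.982), 0.85), [(0.82, array([499.3, -50.1,  -1.8]))]) (array([499., -48.]), np.float64(0.977), 0.67) {'t': 62.6, 'p': array([483.2,  -9.7, 229.9]), 'F': array([-0.2,  0.7, -0.3]), 'w': 45.8, 'gf': 0.0}
top None None None
```

View pics/w5.png

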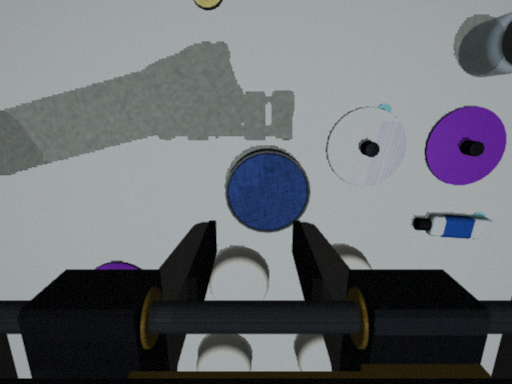

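The cover is laid aside; its knob shows at (370,149). The blue pad is at (267,190), so the tray has shifted to about (501,−49). Next is block_70.

```bash
cat >> h.py <<'E'
B=np.array([2.2,-.6])                 # wrist-camera bias found on the laid-down cover
def find(name,g,z=230):
    r=look(name,g,z); print(name,r)
    return r[0][0]+B if r[0] else r[1][0][1][:2]+B/2
def ink(name,blk,pad,bowl):
    p=find(name,[*blk,0]); pick(*p,12,N=50)
    if st()['w']<15: return print('LOST')
    robot.servo_line(at(*p,110),feed=250); robot.movep(at(*pad,110),ori()); 
    down(*pad,46,28,13,step=.8,feed=16); robot.hold(.4); print('press',st())
    robot.servo_line(at(*pad,60),feed=60); robot.servo_line(at(*pad,120),feed=250); robot.movep(at(*bowl,120),ori()); print('over bowl',st())
    if st()['w']<15: return print('LOST')
    z=down(*bowl,68,55,2.5,step=.5,feed=10)
    if not 59<z<65: return print('ODD HEIGHT')
    grip(.42); robot.hold(.2); robot.servo_line(at(*bowl,110),feed=100); robot.servo_line(at(*bowl,200),feed=250); robot.hold(.3)
    n=name+'b.png'; im,ci=pic('wrist',n); print('placed',fit(name,[*bowl,50],'wrist',ci),pin(name,'wrist',ci),fit('bowl_1',[*bowl,0],'wrist',ci),st())
E
cat > f.py <<'E'
from h import *
pad=find('pad_top',[501,-48,28]); print(pad)
ink('block_70',(549,329),pad,(617.5,-186))
E
python3 f.py
```

```text
pad_top ((array([499.6, -48.6]), np.float64(0.979), 0.9), [])
[501.8 -49.2]
block_70 ((array([546.4, 329.6]), np.float64(0.961), 0.73), [(0.83, array([544.4, 327.9,   3.8]))])
pre {'t': 67.9, 'p': array([548.9, 329.1, -17.5]), 'F': array([-0.5, -0.1, -0.2]), 'w': 45.8, 'gf': 0.0}
grip {'t': 68.3, 'p': array([548.6, 329. , -18. ]), 'F': array([ 0.4, -0.6,  0.4]), 'w': 22.8, 'gf': 50.0}
up {'t': 69.2, 'p': array([548.5, 328.7,  21.8]), 'F': array([-0.3,  0.1, -1.2]), 'w': 23.1, 'gf': 50.0}
down z=31.6 dF=18.5 {'t': 76.5, 'p': array([502. , -49.2,   2.8]), 'F': array([-3.5, -1.4, 17.1]), 'w': 23.0, 'gf': 50.0}
press {'t': 76.9, 'p': array([502. , -49.2,   2.8]), 'F': array([-4.1, -0.8, 17.3]), 'w': 23.3, 'gf': 50.0}
over bowl {'t': 78.6, 'p': array([ 616.2, -183.8,   88.7]), 'F': array([-0.1,  0.9, -1.1]), 'w': 23.0, 'gf': 50.0}
down z=60.5 dF=4.7 {'t': 83.2, 'p': array([ 617.6, -186.1,   31.1]), 'F': array([-2.3, -0.5,  4.6]), 'w': 22.9, 'gf': 50.0}
placed (array([ 615.3, -185.6]), np.float64(0.961), 0.63) [] None {'t': 85.5, 'p': array([ 617.4, -185.9,  169.7]), 'F': array([-0.6,  0.4, -0.1]), 'w': 38.7, 'gf': 0.0}
```

View pics/block_70b.png

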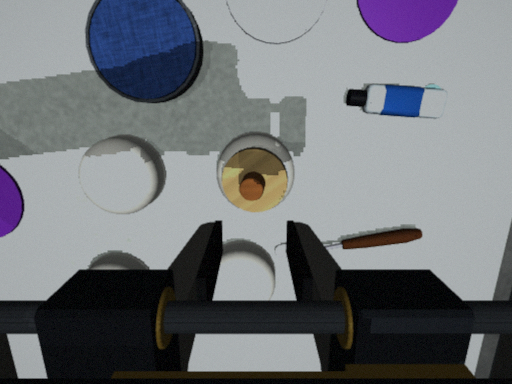

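Block_70 stands level on its bowl's crown, with its disc at (255,180) over the bowl at (255,172). Block_50 is next.

```bash
cat > f.py <<'E'
from h import *
pad=find('pad_top',[501,-48,28]); print(pad)
ink('block_50',(594.5,229),pad,(460,-189.8))
E
python3 f.py
```

```text
pad_top ((array([499.5, -47.6]), np.float64(0.981), 0.87), [(0.78, array([498.2, -48.7,  23.3]))])
[501.7 -48.2]
block_50 ((array([591.8, 230.8]), np.float64(0.96), 0.59), [(0.67, array([5.940e+02, 2.278e+02, 1.000e-01]))])
pre {'t': 90.9, 'p': array([594.3, 230.3, -17.5]), 'F': array([-0.8,  0.5,  0.4]), 'w': 45.9, 'gf': 0.0}
grip {'t': 91.4, 'p': array([594.1, 230.2, -18. ]), 'F': array([ 0.1, -0.1,  0.3]), 'w': 23.1, 'gf': 50.0}
up {'t': 92.2, 'p': array([593.9, 229.9,  21.8]), 'F': array([-0.2, -0.3, -0.9]), 'w': 22.6, 'gf': 50.0}
down z=31.6 dF=18.1 {'t': 99.2, 'p': array([501.9, -48.2,   2.8]), 'F': array([-4.4, -0.6, 17.4]), 'w': 23.0, 'gf': 50.0}
press {'t': 99.6, 'p': array([501.9, -48.2,   2.8]), 'F': array([-4.2,  0.5, 17. ]), 'w': 22.9, 'gf': 50.0}
over bowl {'t': 101.2, 'p': array([ 459.2, -189.5,   89. ]), 'F': array([0.7, 0. , 0.1]), 'w': 23.0, 'gf': 50.0}
down z=61.0 dF=2.8 {'t': 105.6, 'p': array([ 460.1, -189.9,   31.2]), 'F': array([-0.9, -0.7,  1.6]), 'w': 22.6, 'gf': 50.0}
placed (array([ 458.1, -190.2]), np.float64(0.961), 0.57) [(0.7, array([ 617.1, -188.6,   49.9])), (0.64, array([ 458.6, -190.4,   45.7]))] (array([ 458.7, -188.9]), np.float64(0.619), 0.59) {'t': 107.9, 'p': array([ 459.9, -189.6,  169.7]), 'F': array([-0.9, -0.3, -0.5]), 'w': 38.7, 'gf': 0.0}
```

View pics/block_50b.png

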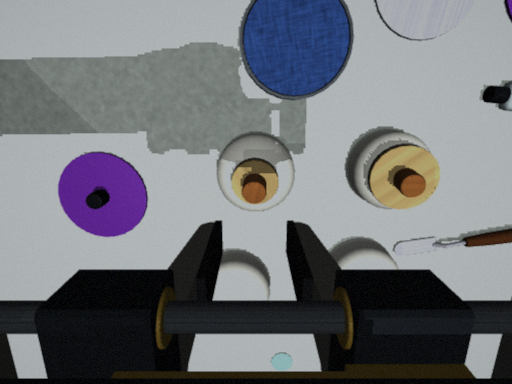

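Block_50 is level at (255,183), and block_70 still stands at (405,178). Block_40 goes on the bowl near (598,−327), after I look at that bowl again. The cover follows if the placing is good.

```bash
cat > f.py <<'E'
from h import *
b=find('bowl_1',[598,-327,0]); pad=find('pad_top',[501,-48,28]); print(b,pad)
ink('block_40',(425.5,202.5),pad,b)
E
python3 f.py
```

```text
bowl_1 ((array([ 595.9, -326.3]), np.float64(0.96), 0.82), [(0.92, array([ 597. , -324.2,   -0.8]))])
pad_top ((array([499.6, -47.9]), np.float64(0.974), 0.93), [(0.84, array([498. , -51.1,  26.1]))])
[ 598.1 -326.9] [501.8 -48.5]
block_40 ((array([422.8, 203.2]), np.float64(0.961), 0.74), [(0.69, array([ 4.235e+02,  2.052e+02, -4.000e-01]))])
pre {'t': 114.8, 'p': array([425.3, 202.6, -17.7]), 'F': array([-0.7,  0. , -0.7]), 'w': 45.8, 'gf': 0.0}
grip {'t': 115.3, 'p': array([425.1, 202.6, -18. ]), 'F': array([0.6, 0.5, 0.4]), 'w': 23.1, 'gf': 50.0}
up {'t': 116.1, 'p': array([425. , 202.3,  21.9]), 'F': array([-0.8,  0.4, -1.7]), 'w': 22.6, 'gf': 50.0}
down z=31.6 dF=20.1 {'t': 123.0, 'p': array([501.9, -48.5,   2.9]), 'F': array([-4.7, -1.3, 18.6]), 'w': 22.9, 'gf': 50.0}
press {'t': 123.4, 'p': array([502. , -48.5,   2.9]), 'F': array([-4.6, -1.5, 18.2]), 'w': 22.5, 'gf': 50.0}
over bowl {'t': 125.5, 'p': array([ 598.3, -324.1,   89.8]), 'F': array([-0.3, -0. , -0. ]), 'w': 22.6, 'gf': 50.0}
down z=61.0 dF=3.9 {'t': 129.9, 'p': array([ 598.2, -327. ,   31.3]), 'F': array([-0.7,  0.2,  4.2]), 'w': 22.7, 'gf': 50.0}
placed (array([ 595.5, -327.5]), np.float64(0.948), 0.73) [(0.94, array([ 616.9, -188.2,   51. ])), (0.82, array([ 456.5, -194.4,   49.4])), (0.75, array([ 597.4, -324.6,   48.6]))] (array([ 595.9, -326.7]), np.float64(0.732), 0.94) {'t': 132.2, 'p': array([ 598. , -326.8,  169.6]), 'F': array([-0.2, -0.4,  0.8]), 'w': 38.8, 'gf': 0.0}
```

View pics/block_40b.png

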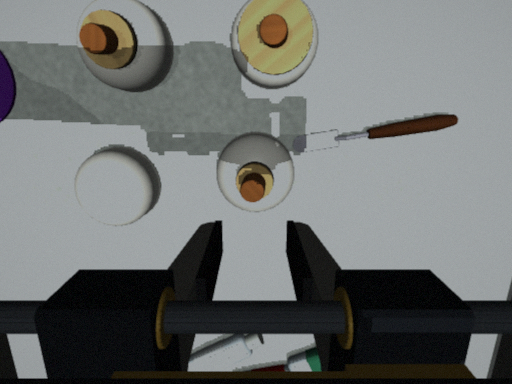

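Block_40 is level at (255,183) and the other two still stand. Now the cover goes back.

```bash
cat > g.py <<'E'
from h import *
pad=find('pad_top',[501,-48,28]); c=find('cover',[640,10,0]); print(pad,c)
pick(*c,8)
if st()['w']<15: raise SystemExit('LOST')
robot.servo_line(at(*c,90),feed=200); robot.movep(at(*pad,90),ori()); print(st())
down(*pad,40,31,2.5,step=.5,feed=10)
grip(.5); robot.hold(.2); robot.servo_line(at(*pad,110),feed=100); robot.servo_line(at(pad[0],pad[1],260),feed=250); robot.hold(.3)
im,ci=pic('wrist','w9.png'); print(fit('cover',[*pad,28],'wrist',ci),pin('cover','wrist',ci))
robot.goto_joints([1.27,0.468,-0.012,1.603,0.006,1.071,-0.056]); robot.hold(.5)
im,ci=pic('top','top9.png'); print(pin('cover','top',ci)); print(pin('block_70','top',ci),pin('bowl_1','top',ci)); print(st())
cv2.imwrite('pics/z9.png',cv2.resize(cv2.cvtColor(im[140:270,150:410],cv2.COLOR_RGB2BGR),(800,400),interpolation=2))
E
python3 g.py
```

```text
pad_top ((array([499.5, -48. ]), np.float64(0.98), 0.65), [(0.7, array([498.8, -44.3,  -2.9])), (0.6, array([501.5, -48.3,  25.4]))])
cover ((array([637.5,  11.2]), np.float64(0.973), 0.8), [(0.68, array([640.3,   9.2,   2.5]))])
[501.7 -48.6] [639.7  10.6]
pre {'t': 137.5, 'p': array([640. ,  10.5, -21.6]), 'F': array([-0.1,  0.7,  0.5]), 'w': 46.1, 'gf': 0.0}
grip {'t': 138.0, 'p': array([639.7,  10.6, -22. ]), 'F': array([-0.1, -0.4, -0.3]), 'w': 18.9, 'gf': 40.0}
up {'t': 138.8, 'p': array([639.5,  10.4,  17.8]), 'F': array([ 0.3, -0.5, -1. ]), 'w': 18.8, 'gf': 40.0}
{'t': 139.8, 'p': array([501.4, -49.1,  59.5]), 'F': array([ 1. ,  0.4, -2. ]), 'w': 18.7, 'gf': 40.0}
down z=35.0 dF=2.6 {'t': 143.2, 'p': array([501.7, -48.6,   5. ]), 'F': array([-0.5, -0.1,  1.4]), 'w': 19.1, 'gf': 40.0}
(array([499.6, -48.2]), np.float64(0.983), 0.6) [(0.82, array([773.4,  14.9,  -1. ])), (0.6, array([504. , -51.7,  27.5]))]
[(0.91, array([ 268.7, -225.1,    3. ])), (0.89, array([ 7.755e+02,  9.900e+00, -6.000e-01])), (0.84, array([502.1, -45.3,  29.4])), (0.37, array([ 462.3, -197.3,   46.3]))]
[(0.64, array([ 597.8, -330. ,   52. ])), (0.59, array([ 617.1, -190.6,   47.4]))] [(0.94, array([ 458.1, -192.1,    1.7])), (0.82, array([ 6.023e+02, -3.272e+02,  2.000e-01])), (0.82, array([ 431.5, -344.1,    2.5])), (0.73, array([ 615.9, -184.4,    3.9]))]
{'t': 149.1, 'p': array([ 165.9, -628.4,  183.2]), 'F': array([ 0.7, -0.3, -0. ]), 'w': 45.8, 'gf': 0.0}
```

View pics/w9.png

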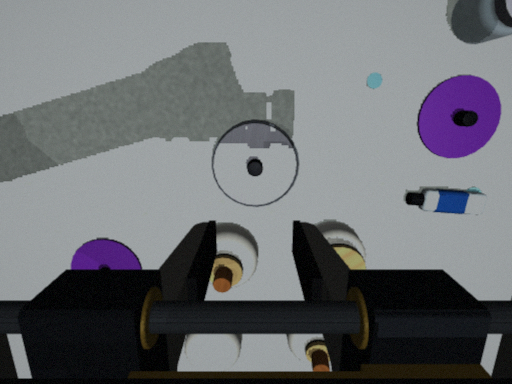

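View pics/z9.png

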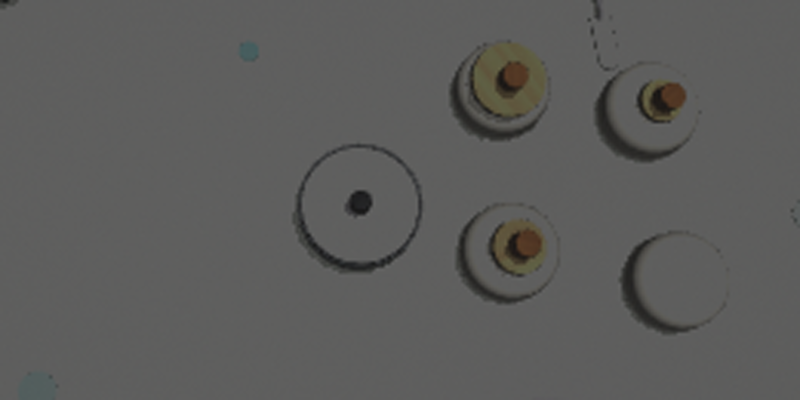

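The cover sits centred on the tin at (360,205). The three blocks are balanced at (510,80), (665,98) and (520,245), and the arm is clear of everything. I'm handing the job in.

```bash
python3 -c "
from h import *
print(robot.job_done())"
```

```text
the job is handed in; nothing more can be done
None
```

I inked the 70, 50 and 40 mm blocks in that order (the 60 mm block was absent), balanced each on its own bowl, put the cover back centred on the pad, and handed the job in at about 149 s on the robot's clock; no verdict came back.

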